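# Seat a bicycle frame stub in its bench cradle, drop its kickstand and hold it upright

### The job

Set the bicycle frame stub into the bench cradle, its axle down in both notches and its folded kickstand on the same side as the cradle's bent-rod rest, lean it back on that rest and let go. Then push the kickstand down past its dead centre so that it snaps fully down, take the block at the top of the post again and bring the post upright. Finish while still gripping the block and holding the post upright in the cradle, so that the kickstand can be inspected; leave the other things on the table alone.

Things in the scene. Friction and masses are not known exactly. Their poses are not given: they have to be found in the camera images.
- frame_stub: Loose dark steel frame stub, 0.6 kg, 171 mm tall, stands upright at the start. Origin: centre of its underside; z up the post, y along the axle, x to the side of the folded kickstand. Two foot plates, 50 mm in x, 44 mm high, outer faces y = +-22.5 mm. Round post, 24 mm diameter, on x = y = 0, z = 50 to 125 mm. Top-heavy: in the cradle it tips over unless held or leaned.
- axle (a point): Centre of the axle (frame_stub point 0, 0, 25 mm; same axes). The steel axle, 12 mm diameter, runs along y from -65 to +65 mm and sticks out on both sides; nuts of 20 mm diameter on it have their outer faces at y = +-38 mm.
- top_block (a point): Point in the aluminium grip block on top of the post (frame_stub point 0, 0, 150 mm; same axes). Block 26 x 26 mm, z = 125 to 170 mm of the frame stub; grip its y faces from above, fingers straddling it along the axle's direction, tips not below frame_stub z = 130 mm (kickstand hinge below).
- kickstand (a joint): Kickstand angle, rad: 0 folded (leg points to frame +x and 30 degrees up), 1.83 fully down (75 degrees below +x). Hinge along y at frame_stub point (0, 30, 110) mm. Over-centre spring, dead centre about 0.6: below it the leg springs back up (1.5 N at its end), beyond it it snaps fully down by itself; pressing the toe down from above to about 0.9 is enough.
- toe (a point): Middle of the black rubber toe at the kickstand's end, 105 mm from the hinge; toe 30 mm along the leg, 18 mm wide, 12 mm thick. Moves with the leg.
- cradle: Bench cradle fixed to the table: wooden foot 150 x 135 x 12 mm, two notched aluminium cheeks, steel rod rest. Origin on the table midway between the cheeks; z up, y from cheek to cheek, rest on the +x side. Rod 12 mm thick, along y from -35 to +10 mm at x = 38, z = 129 mm. Seated, the frame stub leans 0.257 rad to +x on it; lowered upright, its foot plates pass the rod by 7 mm. No rest on -x.
- cradle_seat (a point): Where the axle's centre lies when seated, axle along y (cradle point 0, 0, 56 mm; same axes). Cheeks 10 mm thick, inner faces y = +-42 mm. Open-topped notch in each at x = 0: 15 mm wide from z = 50 (floor) to 64 mm above the table, then flaring at 45 degrees to about 40 mm wide at z = 76 mm (top).
- tape_roll: Bystander: pale roll of tape, 86 mm across, 26 mm high, lying flat; origin at its underside.
- sharpening_stone: Bystander: sharpening stone on its wooden block, 150 x 52 x 30 mm; origin at its underside.
- beeswax: Bystander: small lump of wax, 46 x 30 x 23 mm, at the left of the table; origin at its underside. Further left, beyond y = 0.55 m at x = 0.35 to 0.6 m, a tall machine stands on the floor: keep the arm clear of it.

How it is judged:
On the way, in this order (a step that is already met when the one before it is completed fails the run):
1. the frame stub stands in both notches, leaning on the rod rest, let go, with its kickstand still folded up (x of axle in the frame of cradle_seat between -0.006 and 0.006 m and y of axle in the frame of cradle_seat between -0.01 and 0.01 m and z of axle in the frame of cradle_seat between -0.006 and 0.005 m and angle between the y axis of frame_stub and the y axis of cradle, either way round below 0.15 rad and x of toe in the frame of cradle_seat above 0 m and x of top_block in the frame of cradle_seat above 0.02 m and angle between frame_stub's own z axis and vertical below 0.35 rad and value of joint kickstand below 0.4 rad and contact force between the fingers and frame_stub below 0.1 N and contact force between frame_stub and cradle above 1 N and linear speed of frame_stub below 0.03 m/s), for 0.3 s.
2. the kickstand is fully down, while the frame stub is still seated and leaning on the rest (x of axle in the frame of cradle_seat between -0.006 and 0.006 m and y of axle in the frame of cradle_seat between -0.01 and 0.01 m and z of axle in the frame of cradle_seat between -0.006 and 0.005 m and angle between the y axis of frame_stub and the y axis of cradle, either way round below 0.15 rad and x of toe in the frame of cradle_seat above 0 m and x of top_block in the frame of cradle_seat above 0.02 m and angle between frame_stub's own z axis and vertical below 0.35 rad and value of joint kickstand above 1.7 rad), for 0.2 s.
At the end, for the whole second after the job is handed in: Axle in both notches (within 6 mm across and in height, 10 mm along), kickstand on the rest side and over 1.7 rad down, post still and upright within 0.09 rad, fingers still holding the frame stub with over 1 N (x of axle in the frame of cradle_seat between -0.006 and 0.006 m and y of axle in the frame of cradle_seat between -0.01 and 0.01 m and z of axle in the frame of cradle_seat between -0.006 and 0.005 m and angle between the y axis of frame_stub and the y axis of cradle, either way round below 0.15 rad and x of toe in the frame of cradle_seat above 0 m and value of joint kickstand above 1.7 rad and angle between frame_stub's own z axis and vertical below 0.09 rad and contact force between the fingers and frame_stub above 1 N and linear speed of frame_stub below 0.03 m/s and angular speed of frame_stub below 0.2 rad/s); the arm keeps its last pose, push and grip.
It fails at once if the frame stub is toppled (angle between frame_stub's own z axis and vertical above 0.7 rad).
It fails at once if the tape roll is moved more than 30 mm (distance of tape_roll from where it was at the start of the episode above 0.03 m).
It fails at once if the sharpening stone is moved more than 30 mm (distance of sharpening_stone from where it was at the start of the episode above 0.03 m).
It fails at once if the beeswax is moved more than 30 mm (distance of beeswax from where it was at the start of the episode above 0.03 m).
It also fails if it takes over 64 s, if anything falls off the work surface, if the arm or the gripper's body presses on something with over 40 N, if the wrist force passes 120 N, or if a joint passes its speed limit or range.

### The arm

A 7-joint arm with a two-finger parallel gripper is mounted at the origin on a cart in front of the work surface, level with it; the furniture and walls round the work are solid. World frame = base frame: x ahead of the robot, y to its left, z up, the work surface at z = 0. Lengths are in m, angles in rad, forces in N, time in s.
With the tool pointing down it reaches from about 0.4 to 0.85 m from the base axis. Payload 10.4 kg.
Tool frame: the origin (TCP) lies midway between the tips of the shut fingers; the grasp point (between the pads) lies 19 mm behind it; z points along the fingers, y is the line along which they close (so a half turn about z gives the same grasp; the last joint's range is limited). The gripper opens to 85 mm and grips with 20 to 120 N. Pads are 22 mm wide; open, the fingers measure 114 mm over their backs; the gripper's body (76 mm by 85 mm) begins 54 mm behind the grasp point. The pads swing forward as they close: fully open they stand 13 mm farther back than shut.
Start: joints at [1.287, 0.332, -0.065, 1.46, 0.022, 1.35, -0.088], TCP at [0.161, -0.604, 0.231] pointing down, gripper open.
Joint ranges: [-2.6, 2.6], [-0.5, 2.12], [-1.47, 1.34], [0.16, 2.42], [-1.27, 4.41], [0.06, 2.06], [-2.6, 2.6]. Speed limits (rad/s): [2.22, 2.22, 2.79, 2.79, 3.14, 3.14, 3.14].

### API

Orientations are given as a rotation vector (axis times angle).
In Python, from workcell import ctrl gives the robot as it stands.
- The arm moves only by the tool step_arm, never from a script. Its arguments are lists of equal length, an entry for each row: "travel": the shift along the tool's x, y, z each as a share of 500 mm, from -1 to 1, a list of three; "twist": the turn about the tool's z as a share of 90 degrees, from -1 to 1; "gripper": the closure, from 0 (fully open) to 1 (shut). A call has 1 to 20 rows; each row is the pose to reach, as a shift and turn from the pose commanded when the call began, along the tool's axes at that moment; what a row does not reach only later rows make up. A row lasts 1/12 s, in which the tool goes at most 41.7 mm and 7.16 degrees, less where a joint would pass 70% of its speed; a pose out of reach is approached as far as the arm can. A call with a number of a shift or a turn outside -1 to 1 is refused whole. A call with a gripper value outside its range is refused whole. The fingers move at their own pace and stop on an object; "newtons" is the grip in N (left out, the last holds). Time passes only in rows, so rows that repeat a pose let the fingers close. It gives the time, the measured TCP pose, the force, the opening and the grip force at its end, in the units of the state.
- ctrl.observe(): the state, without advancing time (a new reading comes with each control period).
- ctrl.read_camera(name): name is "scene" or "top" or "wrist"; returns a dict with "pixels" (384x512x3 uint8, red, green, blue), "fx", "fy", "cx", "cy" (pixels), "extrinsics" (4x4, takes a point from camera to world coordinates). Camera axes: x right, y down, z forward; pixel columns grow to the right and rows downward; lengths in m; the calibration is good to about 2 mm. A picture is of the moment at which its call begins. There is no depth.
- ctrl.finish_job(): hands the job in; it is judged then, once.
The state is a dict: "clock": time; "joints": joint angles; "qvel": joint speeds; "joint_efforts": joint torques, N m; "tcp_pos": TCP position; "orientation": TCP orientation; "force": force on the tool from outside, world axes, zero at the start; "moment": the same for the moment, N m; "opening": finger opening in m; "gripper_force": force on a finger pad.
Only numpy, scipy, OpenCV 4.12 (cv2) and the standard library are available. Lean on these libraries where they do the work, as an engineer would, in place of code of your own. Each camera call takes 0.05 s, during which the arm holds its last target. There are 200 camera calls.

## Working session

There is one attempt and no reset: what is moved stays moved. The work goes in short steps, Python scripts to look and compute and a tool call to move; the robot and the scene stay as the last step left them, time stands still between calls to the robot, and variables do not carry over. Pictures are saved under pics/ and viewed, at most 12 in all, crops included, and the job is handed in when it is done.

Besides the shell and the picture viewer there is one more tool, called by a JSON object that holds its "name" and its "arguments", one argument or row to a line. step_arm: Moves the arm, as the interface text tells. Shift numbers are shares of 500 mm and turn numbers shares of 90 degrees, none past 1 either way. Its arguments: {"type":"object","properties":{"travel":{"type":"array","items":{"type":"array","items":{"type":"number","minimum":-1,"maximum":1}}},"twist":{"type":"array","items":{"type":"number","minimum":-1,"maximum":1}},"gripper":{"type":"array","items":{"type":"number"}},"newtons":{"type":"number"}},"required":["travel","twist","gripper"]}

```bash
mkdir -p pics; ls; cat > h.py <<'E'
import numpy as np, cv2
from scipy.spatial.transform import Rotation as R
from workcell import ctrl
def cam(n,save=None):
    c=ctrl.read_camera(n)
    if save: cv2.imwrite(f'pics/{save}.png',cv2.cvtColor(np.asarray(c['pixels']),cv2.COLOR_RGB2BGR))
    return c
def ray(c,u,v):
    T=np.array(c['extrinsics']); d=np.array([(u-c['cx'])/c['fx'],(v-c['cy'])/c['fy'],1])
    return T[:3,3],T[:3,:3]@d
def onz(c,u,v,z):
    o,d=ray(c,u,v); return o+d*(z-o[2])/d[2]
def proj(c,p):
    T=np.array(c['extrinsics']); q=T[:3,:3].T@(np.array(p)-T[:3,3]); return np.array([c['fx']*q[0]/q[2]+c['cx'],c['fy']*q[1]/q[2]+c['cy']])
def tri(a,b):  # two (cam,u,v)
    (o1,d1),(o2,d2)=ray(*a),ray(*b)
    s=np.linalg.lstsq(np.c_[d1,-d2],o2-o1,rcond=None)[0]
    p,q=o1+d1*s[0],o2+d2*s[1]; return (p+q)/2,np.linalg.norm(p-q)
def st():
    s=ctrl.observe(); Rm=R.from_rotvec(s['orientation']).as_matrix(); return s,np.array(s['tcp_pos']),Rm
E
python3 - <<'E'
from h import *
np.set_printoptions(precision=4,suppress=True)
for n in('scene','top'):
    c=cam(n,n+'0'); print(n,c['fx'],c['cx'],c['cy'],np.array(c['extrinsics']))
s,p,Rm=st(); print(s['clock'],p,Rm)
E
```

```text
pics
scene 477.57857438495665 251.60075817743044 183.001722603117 [[-0.6169 -0.4126  0.6703 -0.3212]
 [-0.7868  0.3455 -0.5114  0.6689]
 [-0.0206 -0.8428 -0.5378  0.8279]
 [ 0.      0.      0.      1.    ]]
top 399.9283086925617 253.2911059694171 191.37022882221848 [[ 0.0169 -0.9808  0.1941  0.3991]
 [-0.9998 -0.0194 -0.0109 -0.0095]
 [ 0.0145 -0.1939 -0.9809  1.0439]
 [ 0.      0.      0.      1.    ]]
0.1 [ 0.1611 -0.6036  0.2306] [[ 0.9662  0.2578 -0.0003]
 [ 0.2578 -0.9662  0.0012]
 [-0.     -0.0012 -1.    ]]
```

View pics/scene0.png

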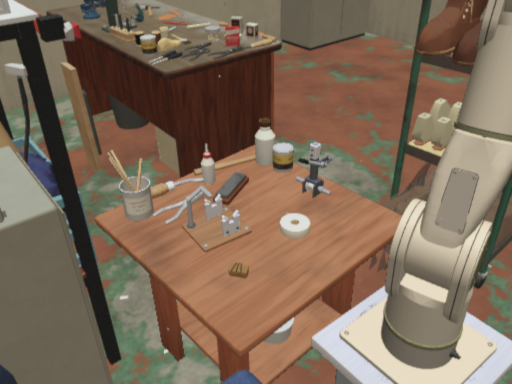

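View pics/top0.png

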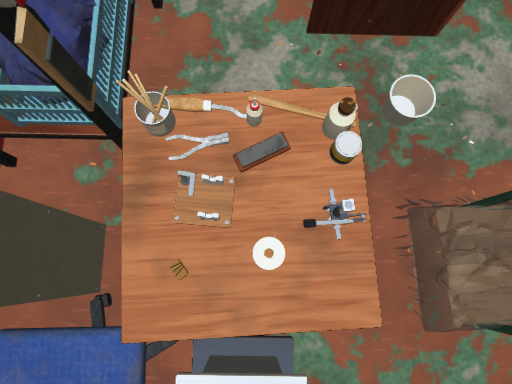

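The scene view shows the cradle at about (220,225) and the stub at about (315,170). In the top view the cradle is at (205,200) with its rest to the left (world +y), and the stub is at (337,213) with its toe at (309,223), also pointing left. I'll zoom in next.

```bash
python3 - <<'E'
import cv2,numpy as np
t=cv2.imread('pics/top0.png'); s=cv2.imread('pics/scene0.png')
f=lambda i,x,y,w,h,k:cv2.resize(i[y:y+h,x:x+w],None,fx=k,fy=k,interpolation=cv2.INTER_CUBIC)
a=f(t,165,160,80,75,5); b=f(t,295,180,80,75,5)
c=f(s,150,180,110,70,3.6364); d=f(s,285,130,60,75,0.01+3.39)
out=np.zeros((600,800,3),np.uint8); out[:375,:400]=a; out[:375,400:]=b
c=cv2.resize(s[180:250,155:265],(352,224),interpolation=cv2.INTER_CUBIC); out[375:599,:352]=c
d=cv2.resize(s[135:205,285:345],(192,224),interpolation=cv2.INTER_CUBIC); out[375:599,400:592]=d
cv2.imwrite('pics/crop1.png',out)
E
```

```text
(no output)
```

View pics/crop1.png

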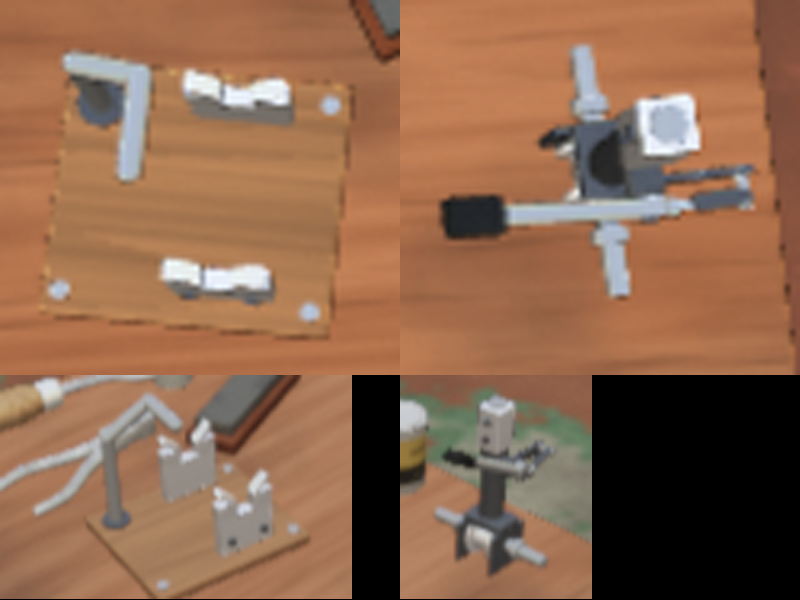

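The crops show the rest to the left of both cheeks, with cheek notches near crop (237,95) and (222,275). The stub's axle tips are at (582,48) and (620,293), its block top is at (667,125), and its toe points left on the near side. The required turn is therefore small.

```bash
python3 - <<'E'
from h import *
np.set_printoptions(precision=4,suppress=True)
c=cam('top'); w=cam('wrist','w0')
A=lambda u,v,z:onz(c,165+u/5-.4,160+v/5-.4,z)
B=lambda u,v,z:onz(c,295+(u-400)/5-.4,180+v/5-.4,z)
k=[A(*p,12) for p in((65,68),(352,87),(330,335),(42,308))]
m=sum(k)/4;print('foot',m,[np.linalg.norm(k[i]-k[(i+1)%4]) for i in range(4)])
yax=(k[2]+k[3]-k[0]-k[1]);xax=k[0]+k[3]-k[1]-k[2]
print('cradle x dir',np.degrees(np.arctan2(xax[1],xax[0])),'y',np.degrees(np.arctan2(yax[1],yax[0])))
f,n=A(238,92,76),A(218,275,76)
print('notch',f,n,(f+n)/2,np.linalg.norm(f-n))
print('rod',A(140,68,135),A(128,180,135))
a,b=B(582,48,28),B(620,293,28); d=b-a
print('axle',a,b,(a+b)/2,np.linalg.norm(d),np.degrees(np.arctan2(d[1],d[0])))
print('block',B(668,127,170),'toe',B(472,216,168))
s=c
E
```

```text
foot [-1.5205 -1.2507 12.    ] [np.float64(1.616474883888256), np.float64(1.40121407964293), np.float64(1.5879116525095491), np.float64(1.3573124587836778)]
cradle x dir -93.50953822990151 y -2.867530908339021
notch [-16.8969  -7.1117  76.    ] [-9.8026 -7.6043 76.    ] [-13.3497  -7.358   76.    ] 7.111315632206875
rod [-32.067  -19.4916 135.    ] [-24.2232 -19.9433 135.    ]
axle [-5.1944  5.6477 28.    ] [-1.8341  6.0908 28.    ] [-3.5143  5.8693 28.    ] 3.3893760897809897 7.511199953972091
block [-27.8811  42.7091 170.    ] toe [-19.6544  25.4646 168.    ]
```

Those heights went in as mm, so I'll rerun in metres.

```bash
python3 - <<'E'
from h import *
np.set_printoptions(precision=4,suppress=True)
c=cam('top')
A=lambda u,v,z:onz(c,165+u/5-.4,160+v/5-.4,z/1e3)
B=lambda u,v,z:onz(c,295+(u-400)/5-.4,180+v/5-.4,z/1e3)
k=[A(*p,12) for p in((65,68),(352,87),(330,335),(42,308))]
m=sum(k)/4;print('foot',m,[np.linalg.norm(k[i]-k[(i+1)%4]) for i in range(4)])
yax=(k[2]+k[3]-k[0]-k[1]);xax=k[0]+k[3]-k[1]-k[2]
print('cradle x dir',np.degrees(np.arctan2(xax[1],xax[0])),'y',np.degrees(np.arctan2(yax[1],yax[0])))
f,n=A(238,92,76),A(218,275,76)
print('notch',f,n,(f+n)/2,np.linalg.norm(f-n))
print('rod',A(140,68,135),A(128,180,135))
a,b=B(582,48,28),B(620,293,28); d=b-a
print('axle',a,b,(a+b)/2,np.linalg.norm(d),np.degrees(np.arctan2(d[1],d[0])))
print('block',B(668,127,170),'toe',B(472,216,168))
E
```

```text
foot [0.5799 0.1074 0.012 ] [np.float64(0.1522445180210555), np.float64(0.13197060116790635), np.float64(0.14955434606866788), np.float64(0.1278358130714883)]
cradle x dir 86.4904617700985 y 177.132469091661
notch [0.6224 0.0822 0.076 ] [0.5308 0.0885 0.076 ] [0.5766 0.0853 0.076 ] 0.09182578656222719
rod [0.6194 0.1226 0.135 ] [0.5662 0.1257 0.135 ]
axle [ 0.6099 -0.2227  0.028 ] [ 0.4833 -0.2394  0.028 ] [ 0.5466 -0.2311  0.028 ] 0.12773357517950673 -172.4888000460279
block [ 0.5454 -0.2305  0.17  ] toe [ 0.5043 -0.1432  0.168 ]
```

{"name": "step_arm", "arguments": {
  "travel": [
    [0.936,-0.521,0],
    [0.936,-0.521,0],
    [0.936,-0.521,0],
    [0.936,-0.521,0],
    [0.936,-0.521,0],
    [0.936,-0.521,0],
    [0.936,-0.521,0],
    [0.936,-0.521,0],
    [0.936,-0.521,0],
    [0.936,-0.521,0],
    [0.936,-0.521,0],
    [0.936,-0.521,0],
    [0.936,-0.521,0],
    [0.936,-0.521,0],
    [0.936,-0.521,0],
    [0.936,-0.521,0],
    [0.936,-0.521,0],
    [0.936,-0.521,0]
  ],
  "twist": [-0.917,-0.917,-0.917,-0.917,-0.917,-0.917,-0.917,-0.917,-0.917,-0.917,-0.917,-0.917,-0.917,-0.917,-0.917,-0.917,-0.917,-0.917],
  "gripper": [0,0,0,0,0,0,0,0,0,0,0,0,0,0,0,0,0,0],
  "newtons": 40
}}

```text
clock: 1.75
tcp_pos: [0.5454, -0.233, 0.2313]
orientation: [2.075, 2.359, -0.001]
force: [0.3, 0.3, 0.1]
opening: 0.0854
gripper_force: 0.0
```

```bash
python3 - <<'E'
from h import *
np.set_printoptions(precision=4,suppress=True)
w=cam('wrist','w1'); s,p,Rm=st(); print(s['clock'],p,Rm,s['joints'],s['opening'])
T=np.array(w['extrinsics']);print(T)
b=[0.5454,-.2305]
print(proj(w,b+[.17]),proj(w,[.6099,-.2227,.025]),proj(w,[.4833,-.2394,.025]))
E
```

```text
1.8 [ 0.5455 -0.2328  0.2314] [[-0.1278  0.9918 -0.0001]
 [ 0.9918  0.1278 -0.0007]
 [-0.0007 -0.0002 -1.    ]] [ 0.764   0.3094 -0.5399  1.5267  0.1618  1.35    0.3377] 0.08500464126161623
[[ 0.9916  0.1224  0.0412  0.5355]
 [ 0.1292 -0.9378 -0.3221 -0.1497]
 [-0.0008  0.3247 -0.9458  0.3725]
 [ 0.      0.      0.      1.    ]]
[250.4351 208.4614] [311.2273 158.6558] [192.4937 158.8194]
```

View pics/w1.png

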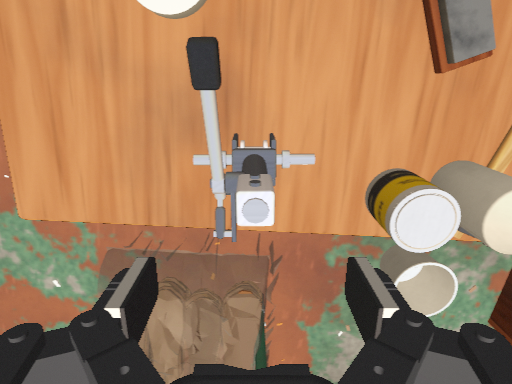

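The wrist picture shows the block top centred at about (255,209), with the axle tips at (194,160) and (315,159). The axle is level with the closing line.

```bash
python3 - <<'E'
from h import *
np.set_printoptions(precision=4,suppress=True)
w=cam('wrist'); s,p,Rm=st()
b=onz(w,255,209,.17);print('block',b)
a1,a2=onz(w,194,160,.028),onz(w,315,159,.028);print(a1,a2,(a1+a2)/2,a1-a2)
b=(b[:2]+((a1+a2)/2)[:2])/2; print(b)
t=np.r_[b,.135]; print(Rm.T@(t-p)/.5)
E
```

```text
block [ 0.5486 -0.2303  0.17  ]
[ 0.4856 -0.2395  0.028 ] [ 0.6135 -0.2217  0.028 ] [ 0.5495 -0.2306  0.028 ] [-0.1279 -0.0178  0.    ]
[ 0.549  -0.2305]
[0.0034 0.0074 0.1929]
```

{"name": "step_arm", "arguments": {
  "travel": [
    [0.004,0.0074,0.05],
    [0.004,0.0074,0.1],
    [0.004,0.0074,0.15],
    [0.004,0.0074,0.193],
    [0.004,0.0074,0.193],
    [0.004,0.0074,0.193],
    [0.004,0.0074,0.193],
    [0.004,0.0074,0.193],
    [0.004,0.0074,0.193],
    [0.004,0.0074,0.193],
    [0.004,0.0074,0.193],
    [0.004,0.0074,0.193],
    [0.004,0.0074,0.193],
    [0.004,0.0074,0.193],
    [0.004,0.0074,0.193],
    [0.004,0.0074,0.193],
    [0.004,0.0074,0.193],
    [0.004,0.0074,0.193]
  ],
  "twist": [0,0,0,0,0,0,0,0,0,0,0,0,0,0,0,0,0,0],
  "gripper": [0,0,0,0,0,0.3,0.5,1,1,1,1,1,1,1,1,1,1,1],
  "newtons": 50
}}

```text
clock: 3.35
tcp_pos: [0.5495, -0.2295, 0.1361]
orientation: [2.072, 2.36, -0.001]
force: [-4.4, 0.4, 7.1]
opening: 0.0255
gripper_force: 49.1
```

{"name": "step_arm", "arguments": {
  "travel": [
    [0,0,-0.03],
    [0,0,-0.08],
    [0,0,-0.14],
    [0,0,-0.2],
    [0,0,-0.26],
    [0,0,-0.3],
    [0.03,0.006,-0.3],
    [0.08,0.017,-0.3],
    [0.14,0.03,-0.3],
    [0.2,0.044,-0.3],
    [0.26,0.057,-0.3],
    [0.32,0.07,-0.3],
    [0.38,0.083,-0.3],
    [0.44,0.096,-0.3],
    [0.5,0.109,-0.3],
    [0.55,0.12,-0.3],
    [0.59,0.13,-0.3],
    [0.62,0.135,-0.3],
    [0.62,0.135,-0.3],
    [0.62,0.135,-0.3]
  ],
  "twist": [0,0,0,0,0,0,0.01,0.02,0.03,0.04,0.05,0.06,0.07,0.08,0.09,0.1,0.11,0.119,0.119,0.119],
  "gripper": [1,1,1,1,1,1,1,1,1,1,1,1,1,1,1,1,1,1,1,1]
}}

```text
clock: 5.02
tcp_pos: [0.5755, 0.0881, 0.284]
orientation: [-2.28, -2.16, 0.002]
force: [0.7, -1.3, -7.2]
opening: 0.0251
gripper_force: 50.8
```

```bash
python3 - <<'E'
from h import *
np.set_printoptions(precision=4,suppress=True)
w=cam('wrist','w2');t=cam('top','t2');c=cam('scene','s2'); s,p,Rm=st(); print(s['clock'],p,Rm,s['joints'],s['opening'])
I=[cv2.imread(f'pics/{n}.png') for n in('w2','t2','s2')]
o=np.zeros((600,800,3),np.uint8)
P=proj(t,p).astype(int);Q=proj(c,p-[0,0,.08]).astype(int);print(P,Q)
o[:300,:400]=cv2.resize(I[0],(400,300))
z=lambda i,x,y,w,h,W,H:cv2.resize(i[max(y,0):y+h,max(x,0):x+w],(W,H),interpolation=cv2.INTER_CUBIC)
o[:300,400:]=z(I[0],110,0,280,210,400,300)
x,y=P[0]-50,P[1]-37;o[300:,:400]=z(I[1],x,y,100,75,400,300)
x2,y2=Q[0]-80,Q[1]-60;o[300:,400:]=z(I[2],x2,y2,160,120,400,300)
print(x,y,x2,y2);cv2.imwrite('pics/c2.png',o)
E
```

```text
5.1667 [0.5761 0.0858 0.2843] [[ 0.0579  0.9983 -0.0009]
 [ 0.9983 -0.0579 -0.0009]
 [-0.0009 -0.0008 -1.    ]] [ 0.34    0.2884 -0.6986  1.465   0.1857  1.4563 -0.4176] 0.02497948731383843
[200 176] [219 165]
150 139 139 105
```

View pics/c2.png

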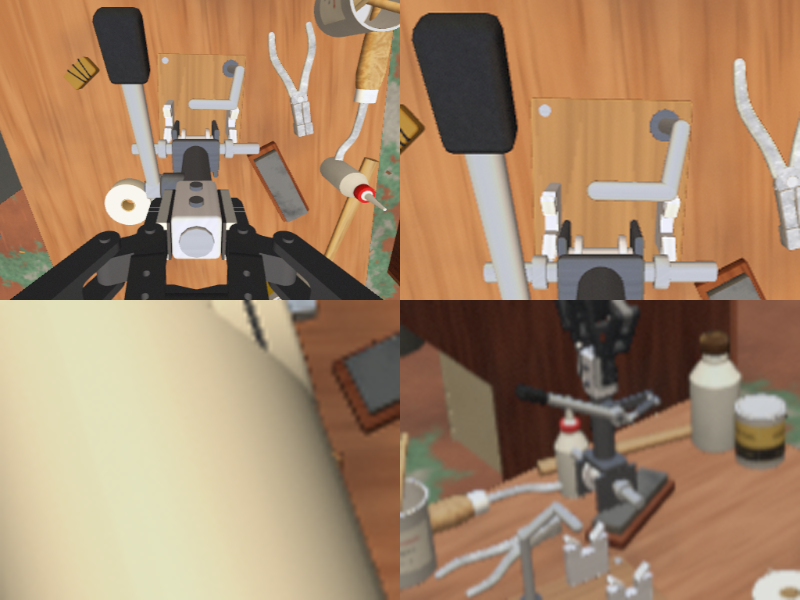

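The wrist view shows the axle tips at crop (485,272) and (716,271), with the rod centreline running from (590,191) to (680,190). The cheek tops are centred at columns 549 and 669. The kickstand is on the rest side.

```bash
python3 - <<'E'
from h import *
np.set_printoptions(precision=4,suppress=True)
w=cam('wrist'); s,p,Rm=st()
W=lambda u,v,z:onz(w,110+(u-400)*.7,v*.7,z)
L=lambda q:(Rm.T@(q-p))[:2]*1e3
za=.173+.0
a,b=W(485,272,za),W(716,271,za); print('axle tips tool mm',L(a),L(b),(L(a)+L(b))/2)
r0,r1=W(590,191,.133),W(680,190,.133); print('rod',L(r0),L(r1),'end y+10, bend y-35')
print('cheeks',L(W(549,215,.076)),L(W(669,215,.076)),L(W(549,190,.076)),L(W(669,190,.076)))
print('foot corners far',L(W(532,98,.012)),L(W(692,100,.012)))
print('world foot corners',W(532,98,.012),W(692,100,.012),'rod',r0,r1)
E
```

```text
axle tips tool mm [ -1.8922 -65.232 ] [-1.0038 65.2452] [-1.448   0.0066]
rod [37.5535 -6.5973] [38.2815 48.9902] end y+10, bend y-35
cheeks [ 10.4755 -38.9242] [10.6628 51.1876] [ 29.1928 -38.2802] [29.3711 50.2853]
foot corners far [ 94.4812 -56.7923] [93.1744 74.7163]
world foot corners [0.5248 0.1832 0.012 ] [0.656  0.1743 0.012 ] rod [0.5717 0.1235 0.133 ] [0.6272 0.121  0.133 ]
```

```bash
python3 - <<'E'
import cv2
i=cv2.imread('pics/w2.png'); cv2.imwrite('pics/c3.png',cv2.resize(i[60:200,165:345],(771,600),interpolation=cv2.INTER_CUBIC))
E
```

```text
(no output)
```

View pics/c3.png

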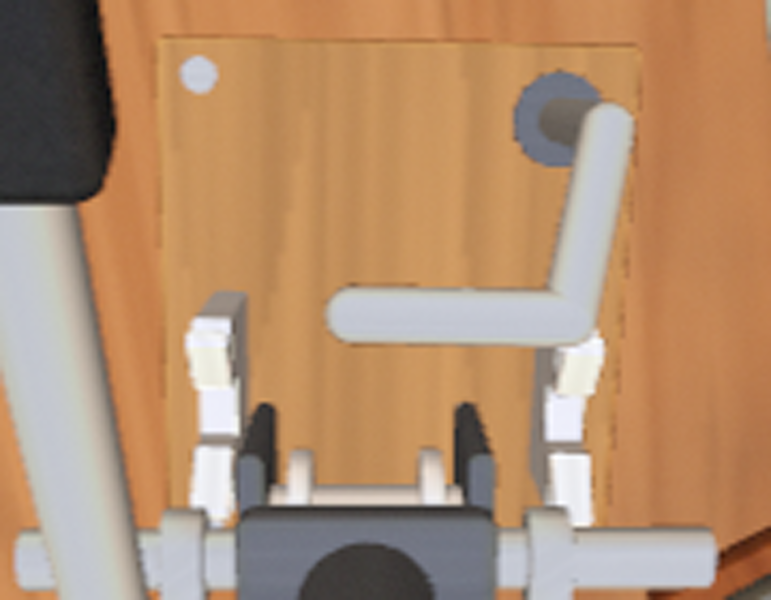

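The enlarged wrist view shows the rod end centre at (353,315) and the bend centre at (572,315). The cheek tops are centred at about (209,325) and (583,345), and the foot's far corners are at (160,38) and (640,46).

```bash
python3 - <<'E'
from h import *
np.set_printoptions(precision=2,suppress=True)
w=cam('wrist'); s,p,Rm=st(); k=180/771
W=lambda u,v,z:(Rm.T@(onz(w,165+(u+.5)*k-.5,60+(v+.5)*k-.5,z)-p))[:2]*1e3
print('axle',W(17,560,.173),W(715,556,.173))
print('nuts outer',W(162,545,.177),W(574,545,.177))
print('rod',W(353,315,.129),W(572,315,.129),' end y=+10, bend -35')
print('cheek',W(209,325,.076),W(583,345,.076))
print('break',W(218,441,.07),W(562,451,.07))
print('foot',W(160,38,.012),W(640,46,.012))
print('foot right edge low',W(612,440,.012), 'left',W(168,440,.012))
o,d=ray(w,256,192);print(Rm.T@d,Rm.T@(o-p))
E
```

```text
axle [ -2.03 -65.96] [-0.98 65.58]
nuts outer [  2.31 -37.85] [ 2.46 38.32]
rod [37.24 -3.04] [37.32 42.71]  end y=+10, bend -35
cheek [ 26.41 -39.28] [21.61 53.29]
break [ -4.48 -38.71] [-6.97 50.15]
foot [ 94.47 -57.24] [92.61 74.41]
foot right edge low [-18.35  73.05] left [-18.59 -60.13]
[-0.33  0.01  0.95] [ 0.08  0.   -0.14]
```

{"name": "step_arm", "arguments": {
  "travel": [
    [0.002,0.012,0.0],
    [0.002,0.012,0.02],
    [0.002,0.012,0.05],
    [0.002,0.012,0.08],
    [0.002,0.012,0.11],
    [0.002,0.012,0.14],
    [0.002,0.012,0.16],
    [0.002,0.012,0.16],
    [0.002,0.012,0.16],
    [0.002,0.012,0.16]
  ],
  "twist": [0.01,0.01,0.01,0.01,0.01,0.01,0.01,0.01,0.01,0.01],
  "gripper": [1,1,1,1,1,1,1,1,1,1]
}}

```text
clock: 6.1
tcp_pos: [0.5827, 0.0879, 0.2056]
orientation: [2.3, 2.139, 0.002]
force: [1.0, 0.4, -6.8]
opening: 0.0253
gripper_force: 50.8
```

```bash
python3 - <<'E'
from h import *
np.set_printoptions(precision=4,suppress=True)
w=cam('wrist','w4');c=cam('scene','s4'); s,p,Rm=st(); print(s['clock'],p,Rm,s['force'])
i=cv2.imread('pics/w4.png');j=cv2.imread('pics/s4.png')
o=np.zeros((600,800,3),np.uint8)
o[:,:440]=cv2.resize(i[90:240,200:310],(440,600),interpolation=cv2.INTER_CUBIC)
o[:,440:]=cv2.resize(j[150:250,185:245],(360,600),interpolation=cv2.INTER_CUBIC)
cv2.imwrite('pics/c4.png',o)
E
```

```text
6.2 [0.5828 0.0879 0.2058] [[ 0.0722  0.9974  0.0017]
 [ 0.9974 -0.0722  0.0002]
 [ 0.0003  0.0017 -1.    ]] [-0.209   0.0758 -6.6625]
```

View pics/c4.png

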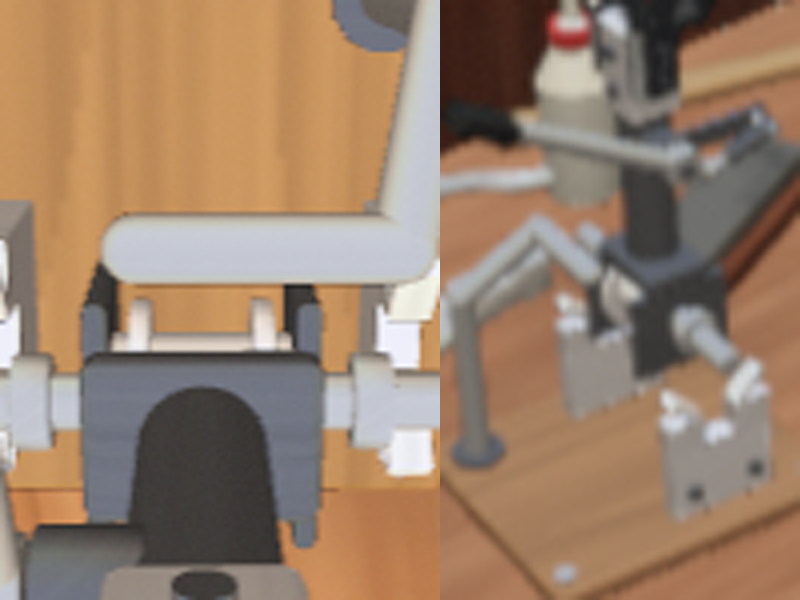

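The wrist crop shows the nut outer faces at columns 10 and 395. The inner top edges of the cheeks are near columns 18 and 377, at row 340.

```bash
python3 - <<'E'
from h import *
np.set_printoptions(precision=2,suppress=True)
w=cam('wrist'); s,p,Rm=st()
W=lambda u,v,z:(Rm.T@(onz(w,200+(u+.5)/4-.5,90+(v+.5)/4-.5,z)-p))[:2]*1e3
za=p[2]-.111
print('nuts',W(10,400,za),W(395,400,za),za)
print('cheek inner',W(18,345,.072),W(377,345,.072))
print('rod',W(134,248,.129),W(405,248,.129))
print('axle c',W(200,400,za+.0),'far/near cheek ends of right cheek',W(410,475,.076))
E
```

```text
nuts [ -1.   -38.62] [-0.91 38.94] 0.09473185089881374
cheek inner [  3.92 -39.86] [ 4.01 37.87]
rod [ 37.42 -11.25] [37.47 34.15]
axle c [-0.96 -0.35] far/near cheek ends of right cheek [-24.67  45.92]
```

{"name": "step_arm", "arguments": {
  "travel": [
    [0.001,-0.002,0],
    [0.001,-0.002,0.015],
    [0.001,-0.002,0.03],
    [0.001,-0.002,0.04],
    [0.001,-0.002,0.05],
    [0.001,-0.002,0.06],
    [0.001,-0.002,0.07],
    [0.001,-0.002,0.076],
    [0.001,-0.002,0.08],
    [0.001,-0.002,0.08],
    [0.001,-0.002,0.08]
  ],
  "twist": [0,0,0,0,0,0,0,0,0,0,0],
  "gripper": [1,1,1,1,1,1,1,1,1,1,1]
}}

```text
clock: 7.17
tcp_pos: [0.5813, 0.0888, 0.1668]
orientation: [2.299, 2.139, 0.001]
force: [-8.8, -0.6, 11.1]
opening: 0.0252
gripper_force: 53.3
```

```bash
python3 - <<'E'
from h import *
np.set_printoptions(precision=4,suppress=True)
w=cam('wrist','w5');c=cam('scene','s5'); s,p,Rm=st(); print(s['clock'],p,Rm,s['force'])
i=cv2.imread('pics/w5.png');j=cv2.imread('pics/s5.png')
o=np.zeros((600,800,3),np.uint8)
o[:,:440]=cv2.resize(i[90:240,200:310],(440,600),interpolation=cv2.INTER_CUBIC)
o[:,440:]=cv2.resize(j[150:250,185:245],(360,600),interpolation=cv2.INTER_CUBIC)
cv2.imwrite('pics/c5.png',o)
E
```

```text
7.2667 [0.5813 0.0888 0.1668] [[ 0.0719  0.9974  0.0009]
 [ 0.9974 -0.0719 -0.0004]
 [-0.0004  0.001  -1.    ]] [-8.9508 -0.7579 10.9194]
```

View pics/c5.png

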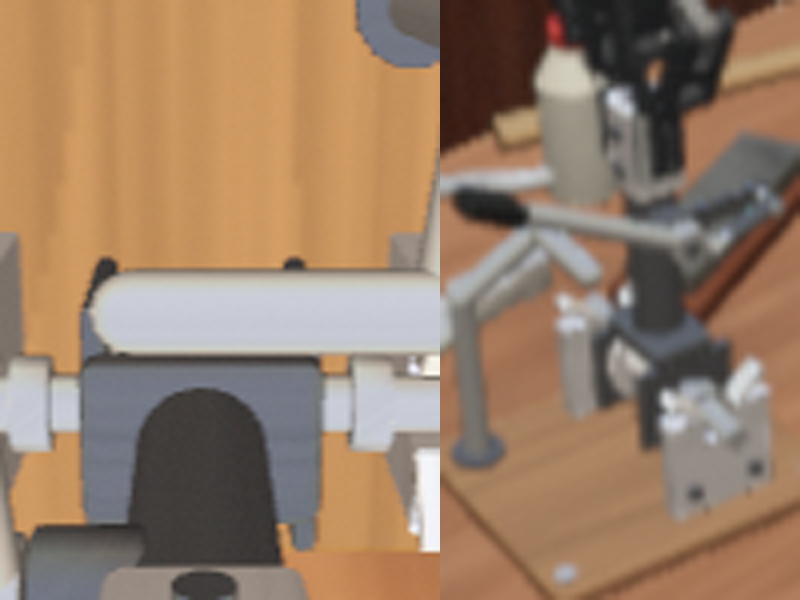

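The stub looks seated in both notches: the TCP height is 0.167 m as expected, with a light upward force. Next I lean it back.

{"name": "step_arm", "arguments": {
  "travel": [
    [0,-0.002,0],
    [0.006,-0.002,0],
    [0.012,-0.002,0.001],
    [0.018,-0.002,0.001],
    [0.024,-0.002,0.002],
    [0.03,-0.002,0.003],
    [0.036,-0.002,0.004],
    [0.042,-0.002,0.005],
    [0.048,-0.002,0.006],
    [0.054,-0.002,0.007],
    [0.059,-0.002,0.008],
    [0.063,-0.002,0.009],
    [0.063,-0.002,0.009],
    [0.063,-0.002,0.009]
  ],
  "twist": [0,0,0,0,0,0,0,0,0,0,0,0,0,0],
  "gripper": [1,1,1,1,1,1,1,1,1,1,1,1,1,1],
  "newtons": 22
}}

```text
clock: 8.43
tcp_pos: [0.583, 0.1202, 0.1621]
orientation: [2.299, 2.139, 0.002]
force: [-5.1, -1.7, 7.1]
opening: 0.0252
gripper_force: 54.9
```

{"name": "step_arm", "arguments": {
  "travel": [
    [0,0,0],
    [0,0,0],
    [0,0,0],
    [0,0,0],
    [0,0,0],
    [0,0,0],
    [0,0,0],
    [0,0,0],
    [0,0,0],
    [0,0,0],
    [0,0,0],
    [0,0,0]
  ],
  "twist": [0,0,0,0,0,0,0,0,0,0,0,0],
  "gripper": [0.68,0.66,0.64,0.62,0.6,0.55,0.5,0.4,0.4,0.4,0.4,0.4]
}}

```text
clock: 9.43
tcp_pos: [0.5826, 0.1198, 0.1603]
orientation: [2.3, 2.14, -0.0]
force: [-0.9, 0.4, -0.2]
opening: 0.0513
gripper_force: 0.0
```

```bash
python3 - <<'E'
from h import *
np.set_printoptions(precision=4,suppress=True)
w=cam('wrist','w6');c=cam('scene','s6'); s,p,Rm=st(); print(s['clock'],p,s['force'],s['opening'],s['gripper_force'])
i=cv2.imread('pics/w6.png');j=cv2.imread('pics/s6.png')
o=np.zeros((600,800,3),np.uint8)
o[:300,:400]=cv2.resize(i,(400,300));o[300:,:400]=cv2.resize(i[90:240,160:360],(400,300),interpolation=cv2.INTER_CUBIC)
o[:,400:]=cv2.resize(j[130:250,170:250],(400,600),interpolation=cv2.INTER_CUBIC)
cv2.imwrite('pics/c6.png',o)
E
```

```text
9.5333 [0.5826 0.1198 0.1603] [-0.2182  0.705   0.2756] 0.05143378933352398 0.0
```

View pics/c6.png

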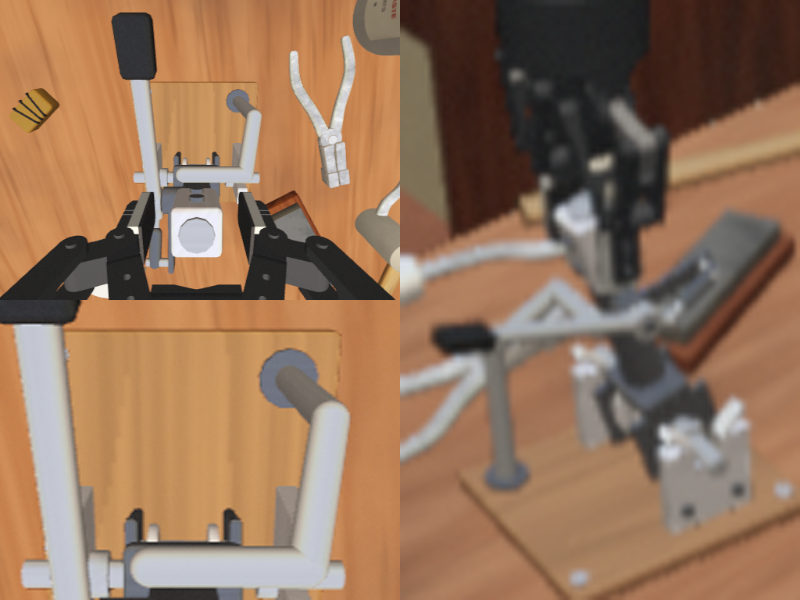

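The stub is leaning on the rod and released. In the wrist image the toe is at about (134,46) in the inset, which is (172,59) in full resolution. I'll compute its position.

```bash
python3 - <<'E'
from h import *
np.set_printoptions(precision=4,suppress=True)
w=cam('wrist'); s,p,Rm=st(); c=cam('scene')
print([(Rm.T@(onz(w,1.28*u,1.28*v,z)-p))[:2] for u,v,z in((134,46,.172),(114,14,.18),(153,14,.18),(118,78,.163),(155,78,.163))])
x,e=tri((w,1.28*134,1.28*46),(c,170+63/5,130+338/5)); print(Rm.T@(x-p),x,e)
E
```

```text
[array([ 0.0905, -0.0283]), array([ 0.1026, -0.034 ]), array([ 0.1027, -0.0176]), array([ 0.0756, -0.0398]), array([ 0.0756, -0.0206])]
[ 0.0906 -0.0296 -0.0065] [0.5596 0.2123 0.1667] 0.0003507183938916006
```

{"name": "step_arm", "arguments": {
  "travel": [
    [0,0,-0.04],
    [0,0,-0.1],
    [0,0,-0.15],
    [0,0,-0.15],
    [0.04,-0.014,-0.15],
    [0.1,-0.036,-0.15],
    [0.164,-0.058,-0.15],
    [0.164,-0.058,-0.15],
    [0.164,-0.058,-0.15],
    [0.164,-0.058,-0.15],
    [0.164,-0.058,-0.15],
    [0.164,-0.058,-0.15],
    [0.164,-0.058,-0.15]
  ],
  "twist": [0,0,0,0,0,0,0,0,0,0,0,0,0],
  "gripper": [0.4,0.4,0.4,0.4,0.4,1,1,1,1,1,1,1,1]
}}

```text
clock: 10.72
tcp_pos: [0.5599, 0.2027, 0.2352]
orientation: [2.302, 2.138, -0.0]
force: [0.7, -0.4, 0.3]
opening: 0.0001
gripper_force: 0.0
```

{"name": "step_arm", "arguments": {
  "travel": [
    [0,0,0.03],
    [0,0,0.07],
    [0,0,0.1],
    [0,0,0.12],
    [0,0,0.14],
    [0,0,0.16],
    [0,0,0.18],
    [0,0,0.2],
    [0,0,0.22],
    [0,0,0.24],
    [0,0,0.26],
    [0,0,0.28],
    [0,0,0.295],
    [0,0,0.31],
    [0,0,0.31],
    [0,0,0.31],
    [0,0,0.31]
  ],
  "twist": [0,0,0,0,0,0,0,0,0,0,0,0,0,0,0,0,0],
  "gripper": [1,1,1,1,1,1,1,1,1,1,1,1,1,1,1,1,1]
}}

```text
clock: 12.13
tcp_pos: [0.5598, 0.2039, 0.0807]
orientation: [2.3, 2.14, 0.001]
force: [0.0, -0.2, -0.2]
opening: -0.0003
gripper_force: 0.0
```

```bash
python3 - <<'E'
from h import *
np.set_printoptions(precision=4,suppress=True)
w=cam('wrist','w7');c=cam('scene','s7'); s,p,Rm=st(); print(s['clock'],p,s['force'],s['opening'])
i=cv2.imread('pics/w7.png');j=cv2.imread('pics/s7.png')
o=np.zeros((600,800,3),np.uint8)
o[:300,:400]=cv2.resize(i,(400,300))
o[:,400:]=cv2.resize(j[130:250,170:250],(400,600),interpolation=cv2.INTER_CUBIC)
cv2.imwrite('pics/c7.png',o)
E
```

```text
12.2333 [0.5599 0.2038 0.0809] [ 0.5882 -0.5443 -0.4228] -5.8622415963576526e-05
```

View pics/c7.png

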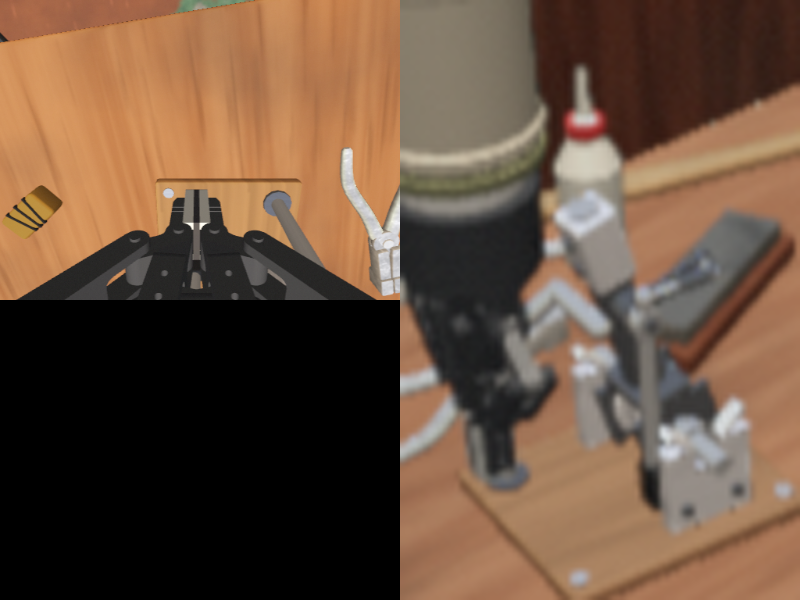

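The kickstand now hangs fully down (leg vertical at about (648,400)) and the stub is still leaning. I'll go back up, over and down to take the block again.

{"name": "step_arm", "arguments": {
  "travel": [
    [0,0,-0.06],
    [0,0,-0.14],
    [0,0,-0.22],
    [0,0,-0.29],
    [0,0,-0.33],
    [0,0,-0.33],
    [-0.04,0.015,-0.33],
    [-0.1,0.035,-0.33],
    [-0.15,0.052,-0.33],
    [-0.164,0.057,-0.33],
    [-0.164,0.057,-0.33],
    [-0.164,0.057,-0.33],
    [-0.164,0.057,-0.29],
    [-0.164,0.057,-0.24],
    [-0.164,0.057,-0.19],
    [-0.164,0.057,-0.16],
    [-0.164,0.057,-0.16],
    [-0.164,0.057,-0.16]
  ],
  "twist": [0,0,0,0,0,0,0,0,0,0,0,0,0,0,0,0,0,0],
  "gripper": [1,1,1,1,0.3,0.3,0.3,0.3,0.3,0.3,0.3,0.3,0.3,0.3,0.3,0.3,0.3,0.3]
}}

```text
clock: 13.73
tcp_pos: [0.5813, 0.1215, 0.1602]
orientation: [-2.297, -2.142, 0.001]
force: [-0.0, -0.3, 0.8]
opening: 0.0598
gripper_force: 0.0
```

{"name": "step_arm", "arguments": {
  "travel": [
    [0,0,0],
    [0,0,0],
    [0,0,0],
    [0,0,0],
    [0,0,0],
    [0,0,0],
    [0,0,0],
    [0,0,0],
    [0,0,0],
    [0,0,0]
  ],
  "twist": [0,0,0,0,0,0,0,0,0,0],
  "gripper": [0.4,0.5,0.6,0.7,1,1,1,1,1,1],
  "newtons": 30
}}

```text
clock: 14.57
tcp_pos: [0.5825, 0.1201, 0.1612]
orientation: [2.3, 2.139, 0.002]
force: [-1.7, 0.2, 5.3]
opening: 0.0255
gripper_force: 29.5
```

{"name": "step_arm", "arguments": {
  "travel": [
    [-0.006,0,-0.001],
    [-0.012,0,-0.003],
    [-0.018,0,-0.004],
    [-0.024,0,-0.005],
    [-0.03,0,-0.006],
    [-0.036,0,-0.007],
    [-0.042,0,-0.008],
    [-0.048,0,-0.009],
    [-0.054,0,-0.009],
    [-0.059,0,-0.009],
    [-0.062,0,-0.009],
    [-0.062,0,-0.009],
    [-0.062,0,-0.009],
    [-0.062,0,-0.009]
  ],
  "twist": [0,0,0,0,0,0,0,0,0,0,0,0,0,0],
  "gripper": [1,1,1,1,1,1,1,1,1,1,1,1,1,1]
}}

```text
clock: 15.73
tcp_pos: [0.5799, 0.0886, 0.1649]
orientation: [2.3, 2.139, -0.001]
force: [3.5, 0.1, 4.1]
opening: 0.0255
gripper_force: 30.1
```

```bash
python3 - <<'E'
from h import *
np.set_printoptions(precision=4,suppress=True)
w=cam('wrist','w8');c=cam('scene','s8'); s,p,Rm=st(); print(s['clock'],p,s['force'],s['opening'],s['gripper_force'])
i=cv2.imread('pics/w8.png');j=cv2.imread('pics/s8.png')
o=np.zeros((600,800,3),np.uint8)
o[:,:440]=cv2.resize(i[90:240,200:310],(440,600),interpolation=cv2.INTER_CUBIC)
o[:,440:]=cv2.resize(j[150:250,185:245],(360,600),interpolation=cv2.INTER_CUBIC)
cv2.imwrite('pics/c8.png',o)
E
```

```text
15.8333 [0.5799 0.0886 0.1648] [ 5.1533 -0.5663  4.4619] 0.025399431027224785 30.165049731731415
```

View pics/c8.png

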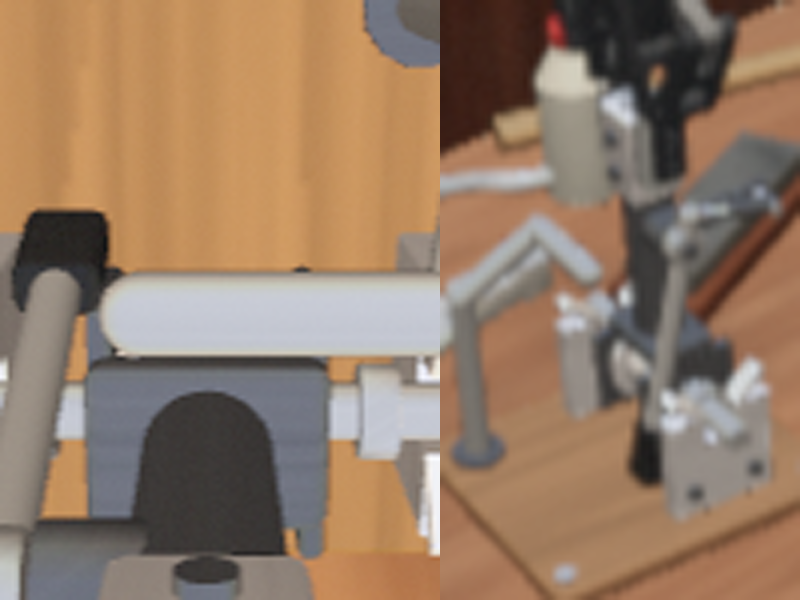

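The post is upright to within about 0.02 rad of the earlier seated view. The axle is in both notches, the kickstand is down and the block is still gripped, so I'm handing in.

```bash
python3 -c "
from workcell import ctrl
print(ctrl.finish_job())"
```

```text
the job is handed in; nothing more can be done
None
```

I handed the job in at about 16 s: the stub is seated in both notches, the kickstand is snapped fully down on the rest side, and the post is held upright by the gripped block; I got no verdict back.

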